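# Raise the bead display stand by one hole and put the sample bead on it

### The job

Squeeze in the two brass spring buttons of the yellow display stand and slide its sleeve up until the buttons pop out through the next hole, so that it stays up by itself when you let go; stop lifting as soon as it catches and do not strain it. Then put the white-topped wooden bead fully down over the upright steel peg of the raised stand and let go, leaving the other things on the shelf where they are.

Things in the scene. Friction and masses are not known exactly. Their poses are not given: they have to be found in the camera images.
- buttons (a point): Midway between the stand's two brass spring buttons, on the axis of its fixed post, 165 mm above the shelf; never moves. z up; y runs through both buttons (one on each side). At the start each button's blunt-cone tip is 19.5 mm from here and sticks out 4 mm from the yellow sleeve; buttons are 12 mm thick. Spring force 2 N (out) to 5 N (in).
- post: Fixed square steel post (24 mm) of the stand with the spring buttons, inside the yellow sleeve; axes as buttons, origin at shelf level. Pinched flush with the sleeve's outside along y, the buttons slip under the sleeve's wall as it is slid up; once it is 12 mm up they stay in. Under the post a wooden base, 120 x 110 x 14 mm, screwed down.
- sleeve: Yellow sleeve that slides up the post, 31 x 31 mm outside, about 0.9 kg. Origin on its axis at its upper holes (at buttons at the start); top 25 mm above, foot 140 mm below. Sinks back slowly when let go, unless latched. Pull to slide it up: about 11 N, up to 25 N in the first 12 mm; pinch it with about 40 N. A dark bracket, 14 mm wide, leaves it towards -x.
- peg_foot (a point): Foot of the upright steel peg on the sleeve's bracket, moves up with the sleeve: 85 mm from the sleeve's axis towards its -x, 25 mm above its upper holes (at the start 190 mm above the shelf). It lies on a red disc 28 mm across where the bead sits; the peg, 9 mm thick with a tapered tip, rises 28 mm from here.
- lower_end (a point): Middle of the sleeve's foot end. The next pair of holes (15 mm, hand-drilled, on the same two faces) lies 58 to 99 mm below the upper pair, different each time, not measured: find it by feel. There the buttons pop out by themselves; the sleeve has 3 mm of play and then goes no higher, the pull rising steeply. Over 25 N between sleeve and post strains the buttons.
- bead_white_mid (a point): Centre (half-way up) of the white-topped acacia bead: 40 mm across over its middle 16 mm (10 to 26 mm up), 35 mm at both ends, painted white but for its brown foot, 36 mm tall, 15 mm hole right through along z, standing on end on the shelf. About 40 g. Fully down on the peg its centre is 18 mm above the peg's foot.
- bead_red_mid (a point): Centre of the red-topped bead, same size. To be left alone.
- bead_black_mid (a point): Centre of the black-topped bead, same size. To be left alone.
- abacus: Red-and-yellow abacus standing upright, 34 x 190 x 135 mm, origin under its centre. To be left alone.
- bowl: Pink soapstone bowl, 120 mm across, 50 mm tall, origin under its centre. To be left alone.
- mug: White enamel mug, 84 mm across, 85 mm tall, handle at its +y, origin under its centre. To be left alone.
Mind the look-alikes: they are no part of the job. Of the things that look like the part that bears bead_white_mid, take the one that is farthest to the robot's left at the start. Of the things that look like the part that bears buttons, the larger one is meant.

How it is judged:
By the outcome, as a careful person would: the job done as asked, in the order asked, and still so for the second after the job is handed in, with the robot touching nothing.
It also fails if it takes over 67 s, if anything falls off the work surface, if the arm or the gripper's body presses on something with over 40 N, if the wrist force passes 120 N, or if a joint passes its speed limit or range.

### The arm

A 7-joint arm with a two-finger parallel gripper is mounted at the origin on the work surface. World frame = base frame: x ahead of the robot, y to its left, z up, the work surface at z = 0. Lengths are in m, angles in rad, forces in N, time in s.
With the tool pointing down it reaches from about 0.425 to 0.875 m from the base axis. Payload 8.4 kg.
Tool frame: the origin (TCP) lies between the finger pads; the fingertips stand 14 mm ahead of it and the grasp point (between the pads) lies 5 mm behind it; z points along the fingers, y is the line along which they close (so a half turn about z gives the same grasp; the last joint's range is limited). The gripper opens to 85 mm and grips with 20 to 120 N. Pads are 22 mm wide; open, the fingers measure 114 mm over their backs; the gripper's body (76 mm by 85 mm) begins 54 mm behind the grasp point. The pads swing forward as they close: fully open they stand 13 mm farther back than shut.
Start: joints at [-1.28, 0.333, 0.04, 1.465, -0.013, 1.343, -0.059], TCP at [0.247, 0.601, 0.245] pointing down, gripper open.
Joint ranges: [-2.58, 2.58], [-0.38, 2.09], [-1.3, 1.39], [0.25, 2.4], [-1.5, 4.64], [0.08, 2.09], [-2.65, 2.65]. Speed limits (rad/s): [2.22, 2.22, 2.79, 2.79, 3.14, 3.14, 3.14].

### API

Orientations are given as a rotation vector (axis times angle).
In Python, from bench import sensors, optics, workorder gives the robot as it stands.
- The arm moves only by the tool drive_tool, never from a script. Its argument "deltas" is a list that holds one entry, the list of rows, each a list of 6 numbers: the shift along the tool's x, y, z in m, then the turn, a rotation vector about the tool's x, y, z in degrees. In form: [[[x, y, z, wx, wy, wz], ...]]. A call has exactly 10 rows; each row is the pose to reach, as a shift and turn from the pose commanded when the call began, along the tool's axes at that moment; what a row does not reach only later rows make up. A row lasts 1/8 s, in which the tool goes at most 62.5 mm and 10.7 degrees, less where a joint would pass 70% of its speed; a pose out of reach is approached as far as the arm can. A call with a gripper value outside its range is refused whole. "grip" is the opening, from -1 (shut) to 1 (fully open), set as the call begins (left out, the last holds). The fingers move at their own pace and stop on an object; "newtons" is the grip in N (left out, the last holds). Time passes only in rows, so rows that repeat a pose let the fingers close, or fill a call up. It gives the time, the measured TCP pose, the force, the opening and the grip force at its end, in the units of the state.
- sensors.observe(): the state, without advancing time (a new reading comes with each control period).
- optics.camera(name): name is "scene" or "top" or "wrist"; returns the picture (384x512x3 uint8, red, green, blue); there is no depth.
- optics.camera_info(name): a dict with "intrinsics" (3x3 intrinsics, pixels), "k1" (the pictures are not rectified: a ray, as slopes to the right and down, at radius r is drawn at 1 + k1 r^2 times it, then the intrinsics apply), "cam_to_world" (4x4, takes a point from camera to world coordinates). Camera axes: x right, y up, looking along -z (the intrinsics and any distortion apply to the point x, -y, -z); pixel columns grow to the right and rows downward; lengths in m; the calibration is good to about 2 mm. A picture is of the moment at which its call begins: read the wrist's pose just before it. camera_info takes no time and is no camera call; for the wrist camera it gives the pose at the moment of the call.
- workorder.sign_off(): hands the job in; it is judged then, once.
The state is a dict: "t": time; "joint_positions": joint angles; "joint_velocities": joint speeds; "joint_efforts": joint torques, N m; "tcp_pos": TCP position; "tool_rot": TCP orientation; "force": force on the tool from outside, world axes, zero at the start; "moment": the same for the moment, N m; "gripper_width": finger opening in m; "finger_force": force on a finger pad.
Only numpy, scipy, OpenCV 4.12 (cv2) and the standard library are available. Lean on these libraries where they do the work, as an engineer would, in place of code of your own. Each camera call takes 0.05 s, during which the arm holds its last target. There are 200 camera calls.

## Working session

There is one attempt and no reset: what is moved stays moved. The work goes in short steps, Python scripts to look and compute and a tool call to move; the robot and the scene stay as the last step left them, time stands still between calls to the robot, and variables do not carry over. Pictures are saved under pics/ and viewed, at most 10 in all, crops included, and the job is handed in when it is done.

Besides the shell and the picture viewer there is one more tool, called after "Emit:" by a JSON object that holds its "method" and its "body". drive_tool: Moves the arm, as the interface text tells. Its arguments: {"type":"object","properties":{"deltas":{"type":"array"},"grip":{"type":"number"},"newtons":{"type":"number"}},"required":["deltas"]}

```bash
mkdir -p pics; ls; python3 - <<'E'
from bench import sensors, optics
import cv2,numpy as np
s=sensors.observe(); print({k:np.round(v,3).tolist() for k,v in s.items()})
for n in ("scene","top","wrist"):
    im=optics.camera(n); cv2.imwrite(f"pics/{n}0.png",im[:,:,::-1])
    i=optics.camera_info(n); print(n,np.round(i["intrinsics"],1).tolist(),i["k1"],np.round(i["cam_to_world"],3).tolist())
a=[cv2.imread(f"pics/{n}0.png") for n in("scene","top")]
cv2.imwrite("pics/a0.png",cv2.resize(a[0],(768,576)));cv2.imwrite("pics/b0.png",cv2.resize(a[1],(768,576)))
E
```

```text
pics
{'t': 0.0, 'joint_positions': [-1.28, 0.334, 0.04, 1.466, -0.013, 1.343, -0.059], 'joint_velocities': [0.002, 0.0, -0.001, -0.0, 0.0, -0.0, -0.002], 'joint_efforts': [-0.0, -65.855, 1.365, -40.557, 0.017, 0.013, 0.0], 'tcp_pos': [0.247, 0.601, 0.244], 'tool_rot': [-0.608, -3.082, 0.002], 'force': [0.12, -0.29, -0.35], 'moment': [-0.001, -0.012, 0.022], 'finger_force': 0.0, 'gripper_width': 0.086}
scene [[381.1, 0.0, 253.6], [0.0, 381.1, 185.5], [0.0, 0.0, 1.0]] 0.012127261689536721 [[0.835, -0.431, 0.342, 0.897], [0.55, 0.641, -0.535, -0.462], [0.011, 0.635, 0.772, 0.84], [0.0, 0.0, 0.0, 1.0]]
top [[365.9, 0.0, 259.0], [0.0, 365.9, 191.1], [0.0, 0.0, 1.0]] -0.004973087812427203 [[-0.055, 0.976, -0.213, 0.367], [-0.998, -0.053, 0.016, 0.044], [0.004, 0.213, 0.977, 1.105], [0.0, 0.0, 0.0, 1.0]]
wrist [[307.6, 0.0, 253.0], [0.0, 307.6, 196.6], [0.0, 0.0, 1.0]] -0.06029954614215108 [[0.381, -0.873, -0.304, 0.169], [0.925, 0.359, 0.126, 0.633], [-0.001, -0.329, 0.944, 0.373], [0.0, 0.0, 0.0, 1.0]]
```

View pics/a0.png

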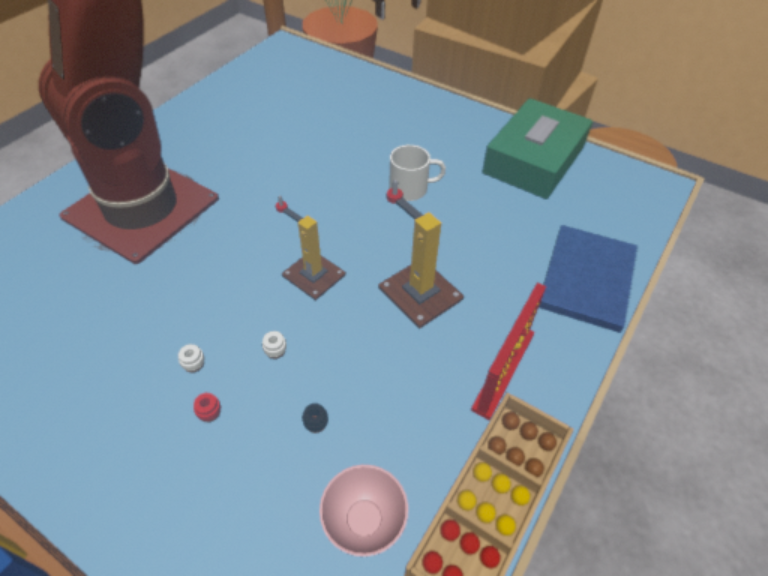

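View pics/b0.png

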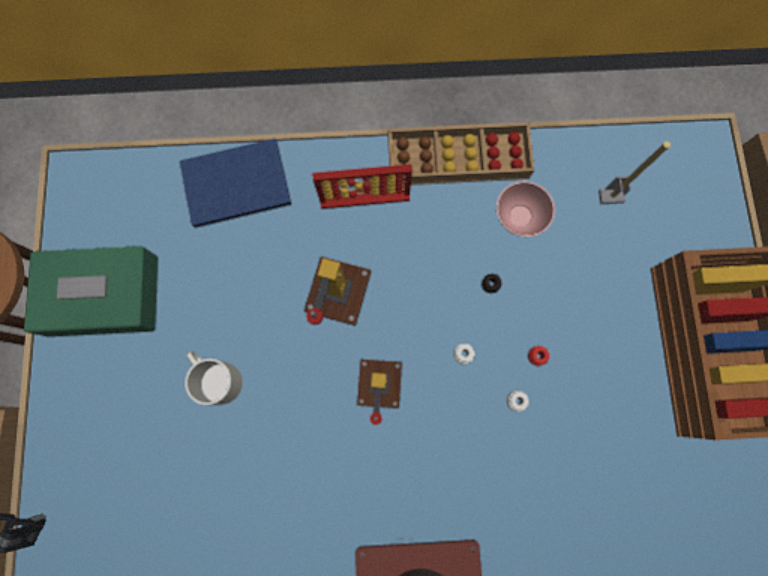

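Candidates (768x576 top view):
- White bead: (464,353) or (518,401). The leftmost (+y) is (464,353).
- Stand: large at (337,290) or small at (380,384). The large one is meant.

Next, a close crop to check both choices.

```bash
cat > h.py <<'E'
import numpy as np, cv2
from bench import sensors, optics
from scipy.spatial.transform import Rotation as R
def ray(info,uv):
    K=np.array(info["intrinsics"]);k=info["k1"];T=np.array(info["cam_to_world"])
    p=(np.array(uv,float)-K[:2,2])/K[0,0]; q=p.copy()
    for _ in range(20): q=p/(1+k*(q@q))
    d=T[:3,:3]@np.array([q[0],-q[1],-1]); return T[:3,3],d
def at_z(info,uv,z):
    o,d=ray(info,uv); return o+d*(z-o[2])/d[2]
def proj(info,P):
    K=np.array(info["intrinsics"]);k=info["k1"];T=np.array(info["cam_to_world"])
    c=T[:3,:3].T@(np.array(P)-T[:3,3]); q=np.array([c[0],-c[1]])/-c[2]
    return K[:2,:2]@(q*(1+k*(q@q)))+K[:2,2]
def tri(*rs):
    A=0;b=0
    for o,d in rs:
        d=d/np.linalg.norm(d);M=np.eye(3)-np.outer(d,d);A=A+M;b=b+M@o
    return np.linalg.solve(A,b)
E
python3 - <<'E'
import cv2,numpy as np
t=cv2.imread("pics/top0.png");s=cv2.imread("pics/scene0.png")
c=lambda im,x,y,w,h,f:cv2.resize(im[y:y+h,x:x+w],None,fx=f,fy=f,interpolation=cv2.INTER_CUBIC)
A=c(t,195,160,60,60,6);B=c(s,245,115,70,105,5) 
B=c(s,245,115,72,105,5.5)
out=np.zeros((600,800,3),np.uint8);out[:360,:360]=A;out[:578,370:766]=B[:578]
D=c(t,295,220,60,38,6);out[365:365+228,:360]=D
cv2.imwrite("pics/c0.png",out)
E
```

```text
(no output)
```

View pics/c0.png

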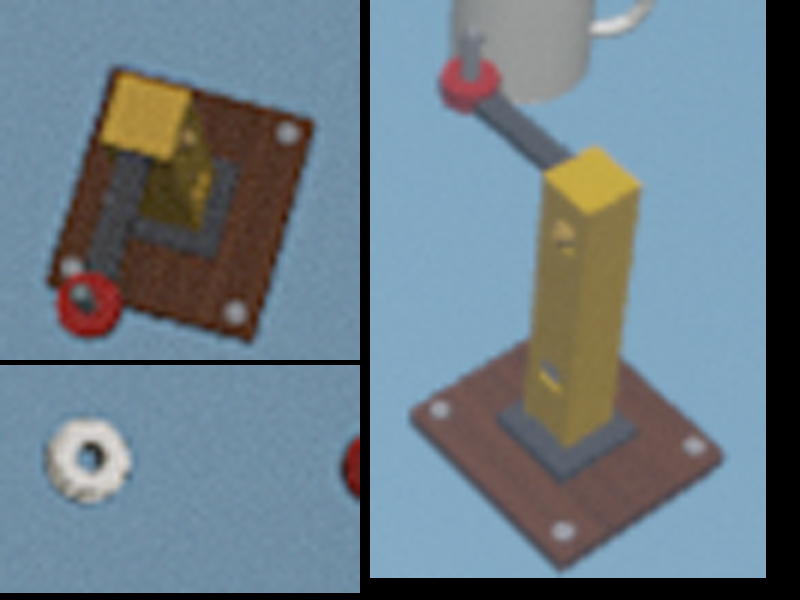

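Chosen:
- The large stand has its sleeve top at top-view crop (148,116) and its red disc at (90,305).
- In the scene crop, the -y face shows a button at (565,238) and the lower hole at (550,378).
- The white bead is at crop (90,460).

```bash
python3 - <<'E'
from h import *
t=optics.camera_info("top");s=optics.camera_info("scene")
f=lambda x,y:(195+x/6,160+y/6); g=lambda x,y:(245+(x-370)/5.5,115+y/5.5)
def both(n,a,b,z):
    print(n,*[np.round(v,4) for v in(tri(ray(t,a),ray(s,b)),at_z(t,a,z),at_z(s,b,z))])
both("sleeve",f(148,116),g(594,181),.19); both("disc",f(90,305),g(470,82),.19)
T=np.array([at_z(t,f(*c),.19) for c in((120,73),(192,88),(178,160),(103,143))]); print(np.round(T,4))
S=[at_z(s,g(*c),.014) for c in((413,415),(722,457),(562,570))];print("base",np.round(S,4))
B=[at_z(t,f(*c),.014) for c in((113,67),(313,121),(252,342),(50,285))];print("base",np.round(B,4),np.mean(B,0))
both("bead",(295+15,220+95/6),(274/1.5,344/1.5-3),.034)
o=(S[0]+S[1])/2
# heights on -y face
for n,p in(("but",(565,238)),("hole",(550,378))): print(n,g(*p))
E
```

```text
sleeve [0.6054 0.1304 0.1869] [0.6023 0.1283 0.19  ] [0.6086 0.13   0.19  ]
disc [0.5244 0.1576 0.1835] [0.5216 0.1553 0.19  ] [0.5294 0.1533 0.19  ]
[[0.6221 0.1397 0.19  ]
 [0.6137 0.109  0.19  ]
 [0.5823 0.1161 0.19  ]
 [0.5915 0.1479 0.19  ]]
base [[0.5389 0.0949 0.014 ]
 [0.6814 0.1584 0.014 ]
 [0.6501 0.0556 0.014 ]]
base [[0.6746 0.1617 0.014 ]
 [0.6405 0.0603 0.014 ]
 [0.5282 0.0963 0.014 ]
 [0.5626 0.1966 0.014 ]] [0.60149315 0.12871394 0.014     ]
bead [ 0.4607 -0.1135  0.0299] [ 0.4583 -0.1152  0.034 ] [ 0.4651 -0.1131  0.034 ]
but (280.45454545454544, 158.27272727272728)
hole (277.72727272727275, 183.72727272727275)
```

```bash
cat >> h.py <<'E'
YAW=np.deg2rad(-18.4)
def target(yaw,sign=1):
    y=sign*np.array([-np.sin(yaw),np.cos(yaw),0]);z=np.array([0,0,-1.]);return np.column_stack([np.cross(y,z),y,z])
def delta(P,Rt=None):
    s=sensors.observe();R0=R.from_rotvec(s["tool_rot"]).as_matrix()
    d=R0.T@(np.array(P)-s["tcp_pos"]);w=np.rad2deg(R.from_matrix(R0.T@Rt).as_rotvec()) if Rt is not None else 0
    return np.round(d,4),np.round(w,2)
def st():
    s=sensors.observe();print({k:np.round(s[k],4).tolist() for k in("t","tcp_pos","tool_rot","force","finger_force","gripper_width")})
E
python3 - <<'E'
from h import *
print(R.from_rotvec(sensors.observe()["tool_rot"]).as_matrix().round(3))
for sg in(1,-1): print(sg,delta([.605,.130,.30],target(YAW,sg)))
E
```

```text
[[-0.925  0.38  -0.   ]
 [ 0.38   0.925 -0.001]
 [-0.    -0.001 -1.   ]]
1 (array([-0.5102, -0.2996, -0.055 ]), array([-0.07,  0.  , -3.94]))
-1 (array([-0.5102, -0.2996, -0.055 ]), array([0.0000e+00, 1.1000e-01, 1.7606e+02]))
```

Emit:
{"method": "drive_tool", "body": {"deltas": [[[-0.05,-0.03,-0.055,0,0,0],[-0.1,-0.06,-0.055,0,0,0],[-0.155,-0.09,-0.055,0,0,-1],[-0.21,-0.12,-0.055,0,0,-2],[-0.265,-0.155,-0.055,0,0,-3],[-0.32,-0.19,-0.055,0,0,-4],[-0.375,-0.22,-0.055,0,0,-4],[-0.425,-0.25,-0.055,0,0,-4],[-0.47,-0.275,-0.055,0,0,-4],[-0.51,-0.3,-0.055,0,0,-4]]]}}

```text
t: 1.4
tcp_pos: [0.6059, 0.1271, 0.3002]
tool_rot: [0.503, 3.101, -0.001]
force: [0.7, 0.4, -0.5]
gripper_width: 0.0854
finger_force: 0.0
```

```bash
python3 - <<'E'
from h import *
st()
i=optics.camera_info("wrist");im=optics.camera("wrist");cv2.imwrite("pics/w1.png",im[:,:,::-1])
print(np.round(i["cam_to_world"],3).tolist())
cv2.imwrite("pics/w1b.png",cv2.resize(im[:,:,::-1],(768,576)))
E
```

```text
{'t': 1.4, 'tcp_pos': [0.6059, 0.1271, 0.3002], 'tool_rot': [0.5033, 3.1008, -0.0011], 'force': [0.7208, 0.4343, -0.5334], 'finger_force': 0.0, 'gripper_width': 0.0854}
[[0.317, -0.896, -0.312, 0.526], [0.948, 0.299, 0.105, 0.154], [-0.0, -0.329, 0.944, 0.429], [0.0, 0.0, 0.0, 1.0]]
```

View pics/w1b.png

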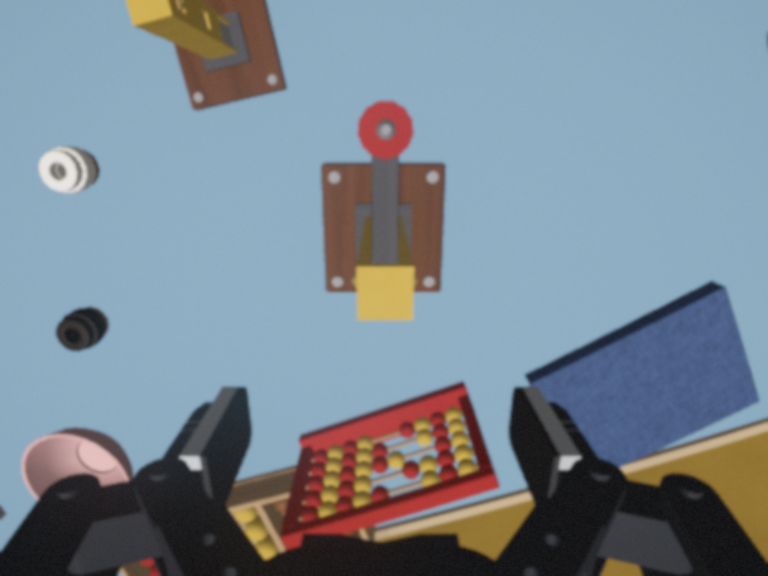

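The wrist view shows the sleeve top at (386,293), the peg on its red disc at (386,130), and a white bead top at (60,171). Rotation looks aligned.

```bash
python3 - <<'E'
from h import *
i=optics.camera_info("wrist");g=lambda *p:np.array(p)/1.5
print("sleeve",at_z(i,g(386,293),.19));print("disc",at_z(i,g(386,130),.192))
print("bead",at_z(i,g(60,171),.036))
c=[at_z(i,g(*p),.19) for p in((357,266),(414,266),(414,320),(358,320))];print(np.round(c,4))
print(delta(np.r_[at_z(i,g(386,293),.19)[:2],.159],target(YAW,1)))
d=at_z(i,g(386,293),.19)-at_z(i,g(386,130),.19);print(np.linalg.norm(d),np.rad2deg(np.arctan2(d[1],d[0])))
E
```

```text
sleeve [0.60758421 0.12415801 0.19      ]
disc [0.52743578 0.15109177 0.192     ]
bead [ 0.4646889  -0.11949239  0.036     ]
[[0.588  0.1143 0.19  ]
 [0.5979 0.1433 0.19  ]
 [0.6278 0.1339 0.19  ]
 [0.6177 0.1043 0.19  ]]
(array([0.0022, 0.0036, 0.1409]), array([-0.2 ,  0.15, -0.41]))
0.08456807593715913 -18.58892981105841
```

```bash
python3 - <<'E'
from h import *
st()
i=dict(optics.camera_info("wrist"));g=lambda *p:np.array(p)/1.5
i["cam_to_world"]=[[0.317, -0.896, -0.312, 0.526], [0.948, 0.299, 0.105, 0.154], [-0.0, -0.329, 0.944, 0.429], [0.0, 0.0, 0.0, 1.0]]
s=at_z(i,g(386,293),.19)
print("sleeve",s);print("disc",at_z(i,g(386,130),.192));print("bead",at_z(i,g(60,171),.036))
i2=optics.camera_info("wrist");im=optics.camera("wrist");cv2.imwrite("pics/w2.png",im[:,:,::-1])
h=cv2.cvtColor(im,cv2.COLOR_RGB2HSV);m=cv2.inRange(h,(18,120,150),(30,255,255))
n,l,S,C=cv2.connectedComponentsWithStats(m[150:225,220:300])
k=1+S[1:,4].argmax();b=S[k];print(b,C[k]+[220,150])
c=C[k]+[220,150];P=at_z(i2,c,.19);print("sleeve2",P,"bead?");st()
print(delta([*P[:2],.159],target(YAW)))
E
```

```text
{'t': 1.45, 'tcp_pos': [0.6083, 0.1206, 0.2999], 'tool_rot': [0.513, 3.0974, -0.006], 'force': [-1.4504, -5.6677, -0.8396], 'finger_force': 0.0, 'gripper_width': 0.0855}
sleeve [0.60511212 0.13117229 0.19      ]
disc [0.52463462 0.15763394 0.192     ]
bead [ 0.46336486 -0.11256365  0.036     ]
[  23   21   41   36 1331] [263.39368896 188.22689707]
sleeve2 [0.60336804 0.13077896 0.19      ] bead?
{'t': 1.5, 'tcp_pos': [0.6069, 0.1232, 0.2999], 'tool_rot': [0.5136, 3.0983, -0.0049], 'force': [-0.6798, 0.7144, -0.2365], 'finger_force': 0.0, 'gripper_width': 0.0851}
(array([0.006 , 0.0064, 0.1409]), array([-0.17,  0.09, -0.43]))
```

Emit:
{"method": "drive_tool", "body": {"deltas": [[[0,0.001,0,0,0,0],[0,0.001,0,0,0,0],[0,0.001,0.015,0,0,0],[0,0.001,0.04,0,0,0],[0,0.001,0.07,0,0,0],[0,0.001,0.1,0,0,0],[0,0.001,0.125,0,0,0],[0,0.001,0.141,0,0,0],[0,0.001,0.141,0,0,0],[0,0.001,0.141,0,0,0]]], "grip": 1}}

```text
t: 2.75
tcp_pos: [0.6055, 0.1311, 0.1602]
tool_rot: [0.5, 3.1, 0.001]
force: [0.3, -0.7, 0.5]
gripper_width: 0.0857
finger_force: 0.0
```

Emit:
{"method": "drive_tool", "body": {"deltas": [[[0,0,0,0,0,0],[0,0,0,0,0,0],[0,0,0,0,0,0],[0,0,0,0,0,0],[0,0,0,0,0,0],[0,0,0,0,0,0],[0,0,0,0,0,0],[0,0,0,0,0,0],[0,0,0,0,0,0],[0,0,0,0,0,0]]], "grip": -0.1, "newtons": 40}}

```text
t: 4.0
tcp_pos: [0.6051, 0.1308, 0.1593]
tool_rot: [0.501, 3.101, -0.0]
force: [0.2, -2.4, 1.5]
gripper_width: 0.0384
finger_force: 1.1
```

```bash
python3 - <<'E'
from h import *
st()
im=optics.camera("wrist");cv2.imwrite("pics/w3.png",cv2.resize(im[:,:,::-1],(768,576)))
E
```

```text
{'t': 4.0, 'tcp_pos': [0.6051, 0.1308, 0.1593], 'tool_rot': [0.5006, 3.1014, -0.0001], 'force': [0.2471, -2.3868, 1.4533], 'finger_force': 1.1103, 'gripper_width': 0.0384}
```

View pics/w3.png

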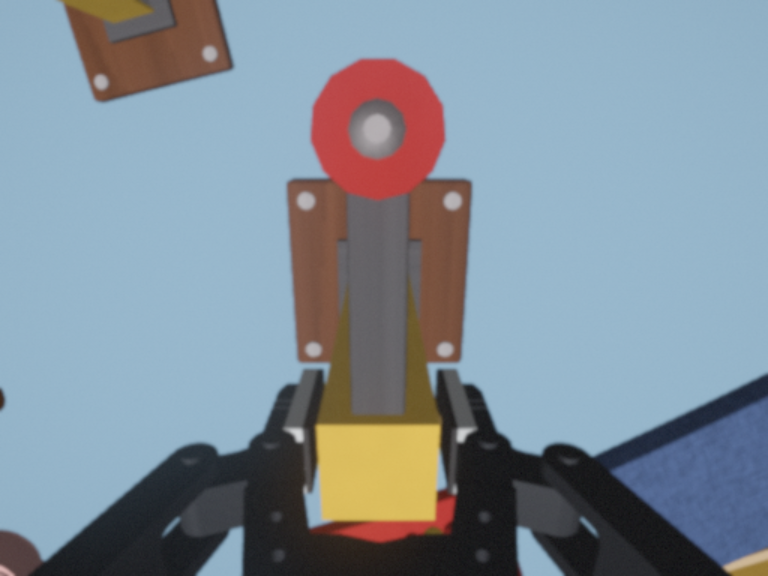

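The pads straddle the sleeve at the buttons, with the sleeve centred at column 378, and they line up along x. I'll squeeze now.

Emit:
{"method": "drive_tool", "body": {"deltas": [[[0,-0.0005,0,0,0,0],[0,-0.0005,0,0,0,0],[0,-0.0005,0,0,0,0],[0,-0.0005,0,0,0,0],[0,-0.0005,0,0,0,0],[0,-0.0005,0,0,0,0],[0,-0.0005,0,0,0,0],[0,-0.0005,0,0,0,0],[0,-0.0005,0,0,0,0],[0,-0.0005,0,0,0,0]]], "grip": -1, "newtons": 40}}

```text
t: 5.3
tcp_pos: [0.6049, 0.1304, 0.1596]
tool_rot: [0.5, 3.101, 0.0]
force: [-1.2, -2.6, 5.5]
gripper_width: 0.0304
finger_force: 41.3
```

Emit:
{"method": "drive_tool", "body": {"deltas": [[[0,0,-0.001,0,0,0],[0,0,-0.0025,0,0,0],[0,0,-0.004,0,0,0],[0,0,-0.0055,0,0,0],[0,0,-0.007,0,0,0],[0,0,-0.0085,0,0,0],[0,0,-0.01,0,0,0],[0,0,-0.0115,0,0,0],[0,0,-0.013,0,0,0],[0,0,-0.014,0,0,0]]]}}

```text
t: 6.55
tcp_pos: [0.6049, 0.1303, 0.1714]
tool_rot: [-0.501, -3.101, 0.002]
force: [7.1, -1.0, -13.4]
gripper_width: 0.0306
finger_force: 42.8
```

Emit:
{"method": "drive_tool", "body": {"deltas": [[[0,0,-0.003,0,0,0],[0,0,-0.007,0,0,0],[0,0,-0.011,0,0,0],[0,0,-0.015,0,0,0],[0,0,-0.019,0,0,0],[0,0,-0.023,0,0,0],[0,0,-0.027,0,0,0],[0,0,-0.03,0,0,0],[0,0,-0.033,0,0,0],[0,0,-0.034,0,0,0]]]}}

```text
t: 7.8
tcp_pos: [0.6049, 0.1304, 0.2055]
tool_rot: [-0.5, -3.101, 0.002]
force: [7.0, -0.6, -13.6]
gripper_width: 0.0302
finger_force: 42.7
```

```bash
python3 - <<'E'
from h import *
st()
im=optics.camera("scene");c=cv2.resize(im[90:220,225:330,::-1],None,fx=4.5,fy=4.5,interpolation=cv2.INTER_CUBIC)
w=cv2.resize(optics.camera("wrist")[:,:,::-1],(320,240));o=np.zeros((585,800,3),np.uint8);o[:,:472]=c[:585,:472];o[:240,480:]=w;cv2.imwrite("pics/d1.png",o)
E
```

```text
{'t': 7.8, 'tcp_pos': [0.6049, 0.1304, 0.2055], 'tool_rot': [-0.5005, -3.1009, 0.0017], 'force': [6.9566, -0.5982, -13.6291], 'finger_force': 42.7072, 'gripper_width': 0.0302}
```

View pics/d1.png

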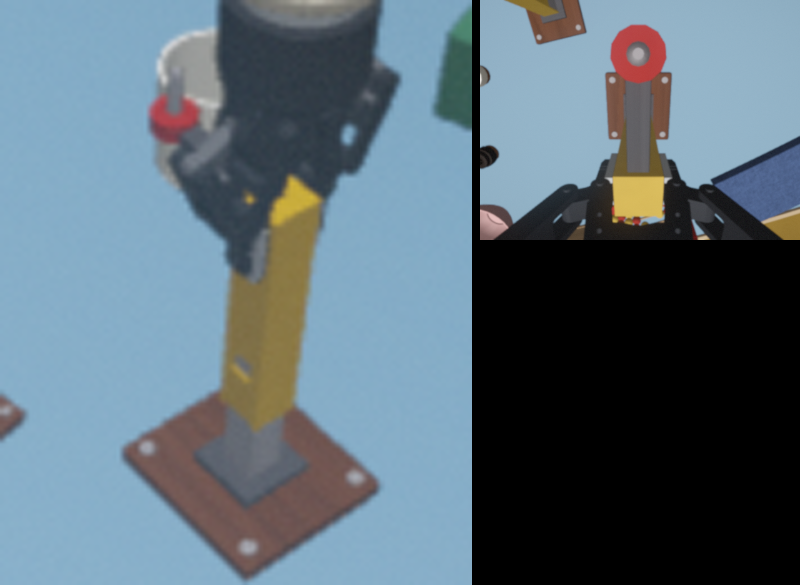

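The sleeve follows the pads and is about 46 mm up. The lower hole shows at (241,368) in the crop. I'll estimate its height to set the travel.

```bash
python3 - <<'E'
from h import *
s=optics.camera_info("scene");y=target(YAW)[:,1];p=np.array([.605,.1308,0])-.0155*y
def zf(uv):
    zs=np.arange(0,.3,.001);return zs[np.argmin([np.linalg.norm(proj(s,[p[0],p[1],z])-uv) for z in zs])]
for uv in((280.5,158.3),(277.7,183.7),(278.6,171.8)):print(zf(np.array(uv)))
E
```

```text
0.161
0.064
0.111
```

Emit:
{"method": "drive_tool", "body": {"deltas": [[[0,0,-0.004,0,0,0],[0,0,-0.008,0,0,0],[0,0,-0.013,0,0,0],[0,0,-0.018,0,0,0],[0,0,-0.023,0,0,0],[0,0,-0.028,0,0,0],[0,0,-0.033,0,0,0],[0,0,-0.037,0,0,0],[0,0,-0.039,0,0,0],[0,0,-0.039,0,0,0]]]}}

```text
t: 9.15
tcp_pos: [0.6049, 0.1303, 0.2447]
tool_rot: [-0.501, -3.101, 0.002]
force: [5.5, -1.6, -10.0]
gripper_width: 0.0306
finger_force: 42.9
```

Emit:
{"method": "drive_tool", "body": {"deltas": [[[0,0,-0.0003,0,0,0],[0,0,-0.0006,0,0,0],[0,0,-0.0009,0,0,0],[0,0,-0.0012,0,0,0],[0,0,-0.0015,0,0,0],[0,0,-0.0018,0,0,0],[0,0,-0.002,0,0,0],[0,0,-0.002,0,0,0],[0,0,-0.002,0,0,0],[0,0,-0.002,0,0,0]]]}}

```text
t: 10.4
tcp_pos: [0.6049, 0.1304, 0.2463]
tool_rot: [-0.501, -3.101, 0.002]
force: [6.0, -2.3, -12.0]
gripper_width: 0.0304
finger_force: 42.6
```

Emit:
{"method": "drive_tool", "body": {"deltas": [[[0,0,-0.0004,0,0,0],[0,0,-0.0008,0,0,0],[0,0,-0.0012,0,0,0],[0,0,-0.0016,0,0,0],[0,0,-0.002,0,0,0],[0,0,-0.002,0,0,0],[0,0,-0.002,0,0,0],[0,0,-0.002,0,0,0],[0,0,-0.002,0,0,0],[0,0,-0.002,0,0,0]]]}}

```text
t: 11.65
tcp_pos: [0.6049, 0.1303, 0.2484]
tool_rot: [-0.501, -3.101, 0.002]
force: [5.4, -1.0, -11.0]
gripper_width: 0.0304
finger_force: 42.6
```

Emit:
{"method": "drive_tool", "body": {"deltas": [[[0,0,-0.0004,0,0,0],[0,0,-0.0008,0,0,0],[0,0,-0.0012,0,0,0],[0,0,-0.0016,0,0,0],[0,0,-0.002,0,0,0],[0,0,-0.002,0,0,0],[0,0,-0.002,0,0,0],[0,0,-0.002,0,0,0],[0,0,-0.002,0,0,0],[0,0,-0.002,0,0,0]]]}}

```text
t: 12.9
tcp_pos: [0.6049, 0.1304, 0.2523]
tool_rot: [-0.5, -3.101, 0.0]
force: [3.0, -1.9, -8.1]
gripper_width: 0.0303
finger_force: 43.0
```

Emit:
{"method": "drive_tool", "body": {"deltas": [[[0,0,-0.0002,0,0,0],[0,0,-0.0004,0,0,0],[0,0,-0.0006,0,0,0],[0,0,-0.0008,0,0,0],[0,0,-0.001,0,0,0],[0,0,-0.001,0,0,0],[0,0,-0.001,0,0,0],[0,0,-0.001,0,0,0],[0,0,-0.001,0,0,0],[0,0,-0.001,0,0,0]]]}}

```text
t: 14.15
tcp_pos: [0.6049, 0.1303, 0.2534]
tool_rot: [-0.501, -3.101, 0.0]
force: [3.5, -1.4, -8.4]
gripper_width: 0.0302
finger_force: 43.1
```

```bash
python3 - <<'E'
from h import *
st()
im=optics.camera("scene");c=cv2.resize(im[75:205,240:320,::-1],None,fx=4.5,fy=4.5,interpolation=cv2.INTER_CUBIC)
c2=cv2.resize(im[110:180,260:310,::-1],None,fx=8,fy=8,interpolation=cv2.INTER_CUBIC)
o=np.zeros((585,790,3),np.uint8);o[:,:360]=c;o[:560,370:770]=c2;cv2.imwrite("pics/d2.png",o)
E
```

```text
{'t': 14.15, 'tcp_pos': [0.6049, 0.1303, 0.2534], 'tool_rot': [-0.5006, -3.1014, 0.0001], 'force': [3.5355, -1.4477, -8.4108], 'finger_force': 43.0909, 'gripper_width': 0.0302}
```

View pics/d2.png

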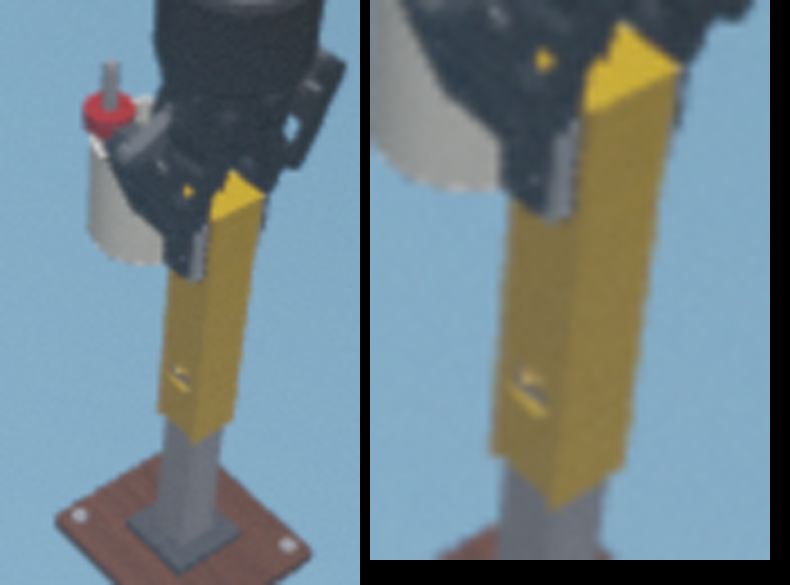

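The lower hole is now at about scene (280,159), level with the button at (280.5,158.3). I'll keep feeling upward slowly.

Emit:
{"method": "drive_tool", "body": {"deltas": [[[0,0,-0.0002,0,0,0],[0,0,-0.0004,0,0,0],[0,0,-0.0006,0,0,0],[0,0,-0.0008,0,0,0],[0,0,-0.001,0,0,0],[0,0,-0.001,0,0,0],[0,0,-0.001,0,0,0],[0,0,-0.001,0,0,0],[0,0,-0.001,0,0,0],[0,0,-0.001,0,0,0]]]}}

```text
t: 15.45
tcp_pos: [0.6049, 0.1304, 0.2544]
tool_rot: [-0.501, -3.101, 0.0]
force: [3.2, -1.5, -6.5]
gripper_width: 0.0308
finger_force: 43.2
```

Emit:
{"method": "drive_tool", "body": {"deltas": [[[0,0,-0.0002,0,0,0],[0,0,-0.0004,0,0,0],[0,0,-0.0006,0,0,0],[0,0,-0.0008,0,0,0],[0,0,-0.001,0,0,0],[0,0,-0.001,0,0,0],[0,0,-0.001,0,0,0],[0,0,-0.001,0,0,0],[0,0,-0.001,0,0,0],[0,0,-0.001,0,0,0]]]}}

```text
t: 16.7
tcp_pos: [0.6049, 0.1304, 0.2553]
tool_rot: [-0.501, -3.101, 0.0]
force: [3.6, -2.3, -8.9]
gripper_width: 0.0305
finger_force: 42.9
```

```bash
python3 - <<'E'
from h import *
st()
im=optics.camera("scene");o=cv2.cvtColor(cv2.imread("pics/scene0.png"),cv2.COLOR_BGR2RGB)
for n,a in(("init",o),("now",im)):print(n);[print(" ".join("%3d,%3d,%3d"%tuple(p) for p in a[r,276:286])) for r in range(154,165)]
E
```

```text
{'t': 16.7, 'tcp_pos': [0.6049, 0.1304, 0.2553], 'tool_rot': [-0.5006, -3.1014, 0.0001], 'force': [3.6428, -2.3448, -8.9329], 'finger_force': 42.9098, 'gripper_width': 0.0305}
init
125,122,104 123,110, 74 123,112, 76 127,112, 73 127,112, 74 124,109, 72 126,111, 74 128,113, 73 135,118, 72 139,120, 73
124,119, 92 125,111, 74 129,115, 83 156,135, 86 147,127, 80 130,115, 75 124,110, 73 124,110, 73 126,111, 69 132,114, 72
124,116, 88 126,112, 74 138,121, 84 160,137, 88 170,146, 93 149,129, 82 129,114, 75 124,110, 72 129,114, 75 133,116, 72
125,118, 91 129,113, 75 147,127, 83 159,137, 89 165,143, 92 163,140, 90 134,117, 75 124,111, 70 129,113, 69 134,118, 72
124,114, 82 127,112, 75 136,118, 77 138,120, 83 144,125, 87 140,123, 85 128,113, 75 124,111, 72 131,115, 72 135,118, 72
123,113, 79 123,110, 71 123,109, 73 107, 98, 74 116,104, 79 117,106, 80 123,110, 73 122,109, 70 129,113, 71 134,118, 72
124,113, 79 124,110, 73 124,110, 72 125,112, 72 149,128, 71 148,130, 75 129,113, 68 125,110, 71 132,116, 71 133,116, 70
123,110, 77 124,110, 72 125,109, 72 124,110, 72 130,115, 73 139,121, 73 128,114
[... 1024 characters left out ...]
, 72 128,113, 74 120,107, 74 126,111, 80 121,110, 82 123,110, 72 127,113, 74 133,117, 69 138,120, 71
127,116, 80 126,111, 72 125,111, 68 132,114, 71 165,142, 73 156,137, 76 133,116, 73 127,113, 71 136,120, 71 139,121, 71
127,113, 77 124,111, 70 125,111, 71 128,112, 72 136,119, 71 144,125, 72 130,115, 69 129,114, 71 136,120, 71 140,123, 71
127,113, 77 127,112, 71 124,110, 70 127,112, 73 125,111, 70 129,114, 73 126,110, 71 130,114, 69 137,120, 70 139,122, 72
126,111, 75 126,111, 71 124,109, 70 128,114, 74 128,113, 73 125,111, 71 127,112, 71 131,115, 72 136,118, 69 138,120, 71
127,113, 76 126,113, 73 125,110, 68 126,111, 70 126,111, 69 127,112, 74 126,112, 71 130,114, 71 137,119, 70 139,120, 70
```

The pixels at the button now match the starting picture, so the button has popped out through the lower hole. I'll ease down to confirm it holds, then release.

Emit:
{"method": "drive_tool", "body": {"deltas": [[[0,0,0.0005,0,0,0],[0,0,0.001,0,0,0],[0,0,0.0015,0,0,0],[0,0,0.002,0,0,0],[0,0,0.002,0,0,0],[0,0,0.002,0,0,0],[0,0,0.002,0,0,0],[0,0,0.002,0,0,0],[0,0,0.002,0,0,0],[0,0,0.002,0,0,0]]]}}

```text
t: 18.0
tcp_pos: [0.6049, 0.1304, 0.2539]
tool_rot: [0.501, 3.101, 0.0]
force: [-3.3, -3.3, 5.2]
gripper_width: 0.0301
finger_force: 44.4
```

Emit:
{"method": "drive_tool", "body": {"deltas": [[[0,0,0,0,0,0],[0,0,0,0,0,0],[0,0,0,0,0,0],[0,0,0,0,0,0],[0,0,-0.01,0,0,0],[0,0,-0.03,0,0,0],[0,0,-0.055,0,0,0],[0,0,-0.08,0,0,0],[0,0,-0.1,0,0,0],[0,0,-0.1,0,0,0]]], "grip": 1}}

```text
t: 19.25
tcp_pos: [0.6056, 0.1304, 0.3554]
tool_rot: [0.5, 3.098, 0.002]
force: [0.2, 0.3, -0.3]
gripper_width: 0.0857
finger_force: 0.0
```

```bash
python3 - <<'E'
from h import *
st();s=sensors.observe();print(np.round(s["joint_positions"],2))
i=optics.camera_info("wrist");im=optics.camera("wrist");cv2.imwrite("pics/w4.png",im[:,:,::-1])
sc=optics.camera("scene");cv2.imwrite("pics/s4.png",sc[:,:,::-1])
np.save("w4.npy",i["cam_to_world"])
h=cv2.cvtColor(im,cv2.COLOR_RGB2HSV)
for n,lo,hi in(("yel",(18,120,140),(30,255,255)),("red",(170,100,60),(180,255,255)),("red0",(0,140,60),(8,255,255))):
    m=cv2.inRange(h,lo,hi);_,_,S,C=cv2.connectedComponentsWithStats(m)
    for k in range(1,len(S)):
        if S[k,4]>300:print(n,S[k],C[k].round(1))
c=cv2.resize(sc[60:200,230:330,::-1],None,fx=4,fy=4,interpolation=cv2.INTER_CUBIC)
o=np.zeros((560,800,3),np.uint8);o[:,:400]=c;o[:300,400:]=cv2.resize(im[:,:,::-1],(400,300));cv2.imwrite("pics/d3.png",o)
E
```

```text
{'t': 19.25, 'tcp_pos': [0.6056, 0.1304, 0.3554], 'tool_rot': [0.5003, 3.0984, 0.0025], 'force': [0.2388, 0.2549, -0.3016], 'finger_force': 0.0, 'gripper_width': 0.0857}
[-0.62  0.24  0.42  1.38 -0.1   1.53  1.05]
yel [107   0  28  30 600] [121.   14.4]
yel [ 232  194   42   40 1654] [252.5 213.3]
yel [ 398  265  114  107 4972] [473.5 305.9]
yel [163 315  26  34 331] [175.7 331.8]
yel [ 204  314  151   58 3712] [300.8 342.7]
red [231  65  43  42 607] [252.3  80.7]
red0 [233  71  40  39 525] [253.4  95.3]
red0 [ 191  241  128   95 3630] [251.1 290.2]
```

View pics/d3.png

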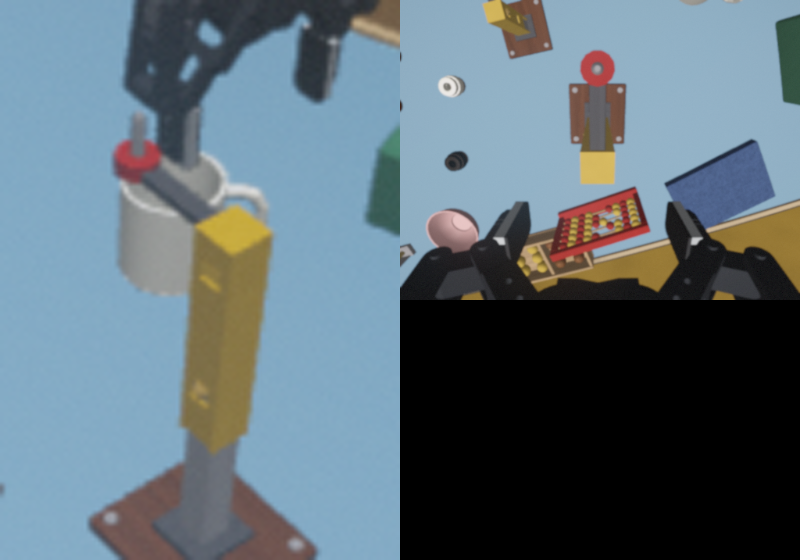

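The stand is latched: the button sticks out of the lower hole at (200,390), and the push down reversed the force. The disc centre is at wrist-inset (597,68), and the white bead is at (452,87).

```bash
python3 - <<'E'
from h import *
i=dict(optics.camera_info("wrist"));i["cam_to_world"]=np.load("w4.npy")
im=cv2.cvtColor(cv2.imread("pics/w4.png"),cv2.COLOR_BGR2RGB)
print("sleeve",at_z(i,(252.5,213.3),.2835),"disc",at_z(i,(252.5,86),.2855))
h=cv2.cvtColor(im,cv2.COLOR_RGB2HSV);m=cv2.inRange(h[80:140,40:90],(0,0,110),(180,60,255))
_,_,S,C=cv2.connectedComponentsWithStats(m);k=1+S[1:,4].argmax();print(S[k],C[k]+[40,80])
print("bead",at_z(i,C[k]+[40,80],.028))
print(delta([.463,-.1125,.15],target(YAW)))
s=optics.camera_info("scene")
# scene disc now: view-crop (137,160)/4+(230,60)
print("disc tri",tri(ray(i,(252.5,86)),ray(s,(230+137/4,60+160/4))))
E
```

```text
sleeve [0.60395191 0.13066404 0.2835    ] disc [0.52343852 0.15745249 0.2855    ]
[  7  15  37  31 833] [ 64.32412965 110.1092437 ]
bead [ 0.46266303 -0.11296685  0.028     ]
(array([ 0.0582, -0.2751,  0.203 ]), array([-0.01, -0.01,  0.06]))
disc tri [0.52451254 0.15815955 0.2776525 ]
```

Emit:
{"method": "drive_tool", "body": {"deltas": [[[0.01,-0.045,0,0,0,0],[0.02,-0.095,0.02,0,0,0],[0.03,-0.145,0.05,0,0,0],[0.04,-0.19,0.09,0,0,0],[0.05,-0.23,0.14,0,0,0],[0.057,-0.26,0.18,0,0,0],[0.058,-0.275,0.2,0,0,0],[0.058,-0.275,0.203,0,0,0],[0.058,-0.275,0.203,0,0,0],[0.058,-0.275,0.203,0,0,0]]]}}

```text
t: 20.6
tcp_pos: [0.4643, -0.1116, 0.1512]
tool_rot: [0.498, 3.1, 0.0]
force: [-0.5, 0.3, 0.0]
gripper_width: 0.0856
finger_force: 0.0
```

```bash
python3 - <<'E'
from h import *
st();i=optics.camera_info("wrist");im=optics.camera("wrist");cv2.imwrite("pics/w5.png",cv2.resize(im[:,:,::-1],(768,576)))
np.save("w5.npy",i["cam_to_world"])
E
```

```text
{'t': 20.6, 'tcp_pos': [0.4643, -0.1116, 0.1512], 'tool_rot': [0.4982, 3.1005, 0.0003], 'force': [-0.5481, 0.3077, 0.0121], 'finger_force': 0.0, 'gripper_width': 0.0856}
```

View pics/w5.png

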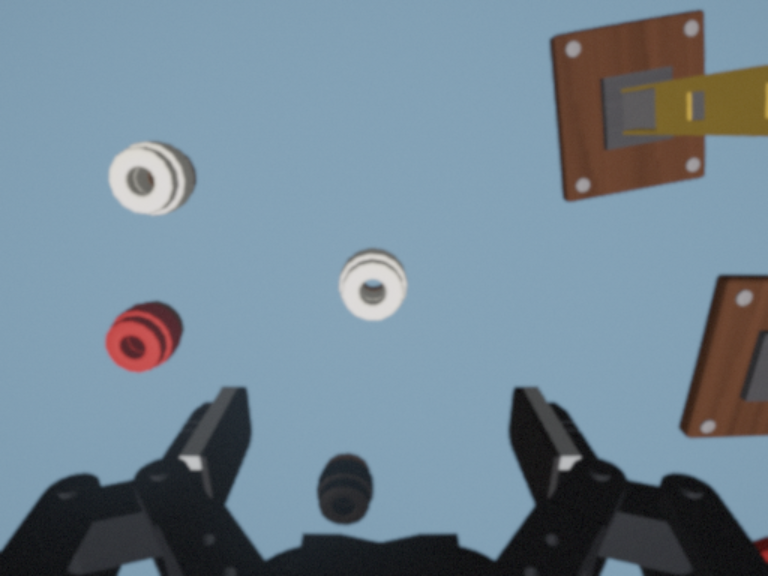

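The white bead's top hole is at (373,291), close to under the tool. The black bead is at (345,490) and the red at (133,345), both clear of the fingers.

```bash
python3 - <<'E'
from h import *
st();i=dict(optics.camera_info("wrist"));i["cam_to_world"]=np.load("w5.npy")
b=at_z(i,np.array((373,291))/1.5,.036);print(b, at_z(i,np.array((345,505))/1.5,.036));print(delta([*b[:2],.017],target(YAW)))
E
```

```text
{'t': 20.65, 'tcp_pos': [0.4642, -0.1118, 0.1511], 'tool_rot': [0.4983, 3.1004, 0.0003], 'force': [-0.1962, -0.2119, 0.5282], 'finger_force': 0.0, 'gripper_width': 0.0854}
[ 0.46180463 -0.11460723  0.036     ] [ 0.60080911 -0.18130388  0.036     ]
(array([ 0.0016, -0.0035,  0.1341]), array([0.02, 0.08, 0.14]))
```

Emit:
{"method": "drive_tool", "body": {"deltas": [[[0.0015,-0.003,0.02,0,0,0],[0.0015,-0.003,0.045,0,0,0],[0.0015,-0.003,0.07,0,0,0],[0.0015,-0.003,0.095,0,0,0],[0.0015,-0.003,0.115,0,0,0],[0.0015,-0.003,0.127,0,0,0],[0.0015,-0.003,0.134,0,0,0],[0.0015,-0.003,0.134,0,0,0],[0.0015,-0.003,0.134,0,0,0],[0.0015,-0.003,0.134,0,0,0]]]}}

```text
t: 21.9
tcp_pos: [0.4614, -0.1148, 0.0168]
tool_rot: [0.5, 3.101, 0.0]
force: [-0.5, 0.3, -0.6]
gripper_width: 0.0851
finger_force: 0.0
```

Emit:
{"method": "drive_tool", "body": {"deltas": [[[0,0,0,0,0,0],[0,0,0,0,0,0],[0,0,0,0,0,0],[0,0,0,0,0,0],[0,0,0,0,0,0],[0,0,0,0,0,0],[0,0,0,0,0,0],[0,0,0,0,0,0],[0,0,0,0,0,0],[0,0,0,0,0,0]]], "grip": -1, "newtons": 25}}

```text
t: 23.15
tcp_pos: [0.461, -0.1148, 0.0165]
tool_rot: [0.501, 3.101, 0.0]
force: [-2.1, -0.1, 5.9]
gripper_width: 0.0387
finger_force: 24.8
```

Emit:
{"method": "drive_tool", "body": {"deltas": [[[0,0,-0.01,0,0,0],[0,0,-0.03,0,0,0],[0,0,-0.07,0,0,0],[0,0,-0.12,0,0,0],[0,0,-0.18,0,0,0],[0,0,-0.24,0,0,0],[0,0,-0.29,0,0,0],[0,0,-0.335,0,0,0],[0,0,-0.36,0,0,0],[0,0,-0.36,0,0,0]]]}}

```text
t: 24.4
tcp_pos: [0.4614, -0.1152, 0.3784]
tool_rot: [0.501, 3.098, 0.001]
force: [-0.1, -0.7, -0.9]
gripper_width: 0.0386
finger_force: 25.4
```

```bash
python3 - <<'E'
from h import *
st();i=optics.camera_info("wrist");s=sensors.observe();im=optics.camera("wrist")
np.savez("w6.npz",T=i["cam_to_world"],p=s["tcp_pos"],r=s["tool_rot"])
cv2.imwrite("pics/w6.png",im[:,:,::-1])
c=cv2.resize(im[190:330,160:350,::-1],None,fx=4,fy=4,interpolation=cv2.INTER_CUBIC);cv2.imwrite("pics/w6c.png",c)
st()
E
```

```text
{'t': 24.4, 'tcp_pos': [0.4614, -0.1152, 0.3784], 'tool_rot': [0.501, 3.0979, 0.0011], 'force': [-0.0666, -0.6899, -0.926], 'finger_force': 25.3715, 'gripper_width': 0.0386}
{'t': 24.45, 'tcp_pos': [0.4609, -0.1151, 0.3769], 'tool_rot': [0.501, 3.1001, 0.0005], 'force': [0.161, 0.8868, -1.1994], 'finger_force': 25.3679, 'gripper_width': 0.0388}
```

View pics/w6c.png

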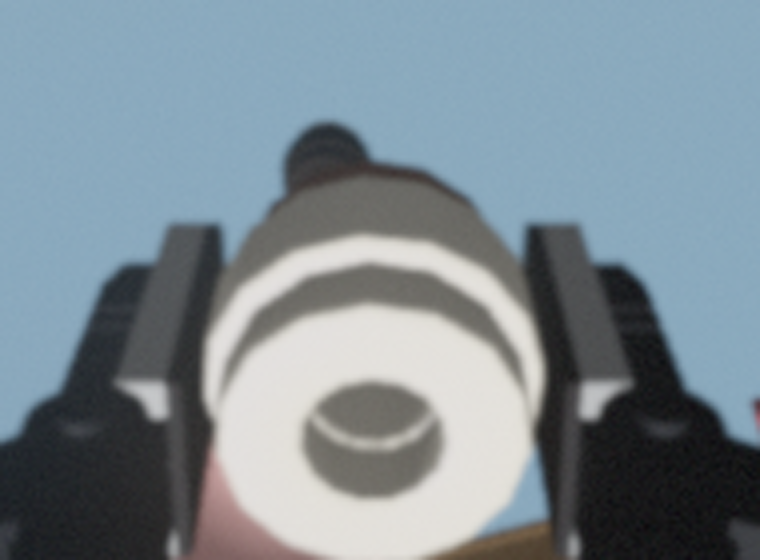

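The bead is held upright with its hole at crop (373,440).

```bash
python3 - <<'E'
from h import *
d=np.load("w6.npz");i=dict(optics.camera_info("wrist"));i["cam_to_world"]=d["T"]
b=at_z(i,(253.2,300),d["p"][2]+.0195);R0=R.from_rotvec(d["r"]).as_matrix();o=R0.T@(b-d["p"]);print("bead in tool",o)
st();off=o.copy();off[2]=0
for pk in([.5242,.1573],):print(delta(np.r_[pk,.377]-target(YAW)@off,target(YAW)))
E
```

```text
bead in tool [-8.48132649e-04  2.35162611e-05 -1.94972859e-02]
{'t': 24.45, 'tcp_pos': [0.4609, -0.1151, 0.3769], 'tool_rot': [0.501, 3.1001, 0.0005], 'force': [0.161, 0.8868, -1.1994], 'finger_force': 25.3679, 'gripper_width': 0.0388}
(array([0.0266, 0.2784, 0.    ]), array([0.03, 0.07, 0.04]))
```

Emit:
{"method": "drive_tool", "body": {"deltas": [[[0.003,0.03,0,0,0,0],[0.007,0.075,0,0,0,0],[0.011,0.12,0,0,0,0],[0.016,0.165,0,0,0,0],[0.02,0.21,0,0,0,0],[0.024,0.25,0,0,0,0],[0.0265,0.272,0,0,0,0],[0.0265,0.278,0,0,0,0],[0.0265,0.278,0,0,0,0],[0.0265,0.278,0.02,0,0,0]]]}}

```text
t: 25.7
tcp_pos: [0.524, 0.1556, 0.3577]
tool_rot: [0.504, 3.098, 0.002]
force: [-0.4, 0.4, -1.0]
gripper_width: 0.0388
finger_force: 25.4
```

Emit:
{"method": "drive_tool", "body": {"deltas": [[[0,0,0.004,0,0,0],[0,0,0.008,0,0,0],[0,0,0.012,0,0,0],[0,0,0.016,0,0,0],[0,0,0.02,0,0,0],[0,0,0.02,0,0,0],[0,0,0.02,0,0,0],[0,0,0.02,0,0,0],[0,0,0.02,0,0,0],[0,0,0.02,0,0,0]]]}}

```text
t: 26.95
tcp_pos: [0.5233, 0.1575, 0.3364]
tool_rot: [0.5, 3.101, 0.0]
force: [0.3, 0.5, -0.3]
gripper_width: 0.0384
finger_force: 25.4
```

```bash
python3 - <<'E'
from h import *
st();im=optics.camera("wrist");s=optics.camera("scene")
a=cv2.resize(im[190:330,180:330,::-1],None,fx=2.6,fy=2.6,interpolation=cv2.INTER_CUBIC)
c=cv2.resize(s[70:140,225:295,::-1],None,fx=5.6,fy=5.6,interpolation=cv2.INTER_CUBIC)
o=np.zeros((400,800,3),np.uint8);o[:364,:390]=a;o[:392,400:792]=c;cv2.imwrite("pics/d4.png",o)
E
```

```text
{'t': 26.95, 'tcp_pos': [0.5233, 0.1575, 0.3364], 'tool_rot': [0.5005, 3.1014, 0.0], 'force': [0.3109, 0.5127, -0.3269], 'finger_force': 25.3662, 'gripper_width': 0.0384}
```

View pics/d4.png

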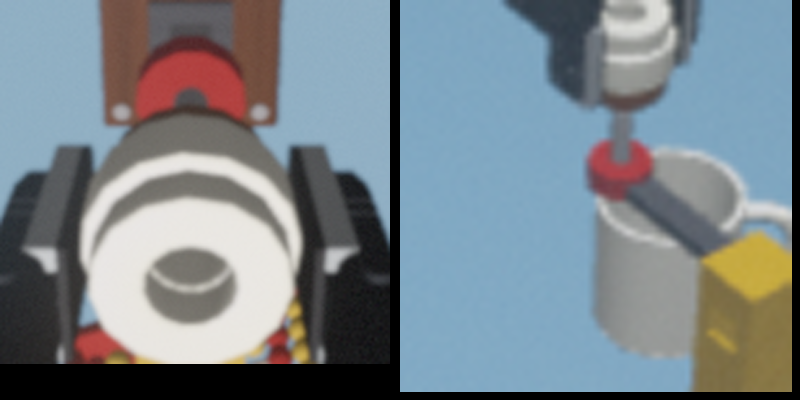

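That view takes me to 11 pictures, one over the limit of 10, so I'll use only numbers from here. It shows the bead just above the peg: hole and peg share column 190 in the wrist half, and the peg at (622,130) is under the bead at (632,70) in the scene half. Now I'll lower it and watch the force.

Emit:
{"method": "drive_tool", "body": {"deltas": [[[0,0,0.002,0,0,0],[0,0,0.004,0,0,0],[0,0,0.006,0,0,0],[0,0,0.008,0,0,0],[0,0,0.01,0,0,0],[0,0,0.012,0,0,0],[0,0,0.014,0,0,0],[0,0,0.015,0,0,0],[0,0,0.015,0,0,0],[0,0,0.015,0,0,0]]]}}

```text
t: 28.3
tcp_pos: [0.5233, 0.1575, 0.3214]
tool_rot: [0.501, 3.101, 0.0]
force: [-0.1, -0.4, -1.0]
gripper_width: 0.0388
finger_force: 25.4
```

Emit:
{"method": "drive_tool", "body": {"deltas": [[[0,0,0.002,0,0,0],[0,0,0.004,0,0,0],[0,0,0.006,0,0,0],[0,0,0.008,0,0,0],[0,0,0.01,0,0,0],[0,0,0.012,0,0,0],[0,0,0.014,0,0,0],[0,0,0.016,0,0,0],[0,0,0.018,0,0,0],[0,0,0.018,0,0,0]]]}}

```text
t: 29.55
tcp_pos: [0.5232, 0.1574, 0.3031]
tool_rot: [-0.5, -3.101, 0.0]
force: [0.8, 0.3, 0.1]
gripper_width: 0.0389
finger_force: 25.4
```

Emit:
{"method": "drive_tool", "body": {"deltas": [[[0,0,0.0004,0,0,0],[0,0,0.0008,0,0,0],[0,0,0.0012,0,0,0],[0,0,0.0016,0,0,0],[0,0,0.002,0,0,0],[0,0,0.002,0,0,0],[0,0,0.002,0,0,0],[0,0,0.002,0,0,0],[0,0,0.002,0,0,0],[0,0,0.002,0,0,0]]]}}

```text
t: 30.8
tcp_pos: [0.5232, 0.1574, 0.3013]
tool_rot: [-0.501, -3.101, 0.0]
force: [-0.8, 0.3, -0.4]
gripper_width: 0.0389
finger_force: 25.4
```

Emit:
{"method": "drive_tool", "body": {"deltas": [[[0,0,0.0003,0,0,0],[0,0,0.0006,0,0,0],[0,0,0.0009,0,0,0],[0,0,0.0012,0,0,0],[0,0,0.0015,0,0,0],[0,0,0.0015,0,0,0],[0,0,0.0015,0,0,0],[0,0,0.0015,0,0,0],[0,0,0.0015,0,0,0],[0,0,0.0015,0,0,0]]]}}

```text
t: 32.05
tcp_pos: [0.5233, 0.1575, 0.3007]
tool_rot: [0.5, 3.101, 0.001]
force: [-3.5, -1.3, 7.3]
gripper_width: 0.0387
finger_force: 26.0
```

The bead met the disc at the expected height (TCP 0.3007). Releasing and retreating.

Emit:
{"method": "drive_tool", "body": {"deltas": [[[0,0,-0.0008,0,0,0],[0,0,-0.0008,0,0,0],[0,0,-0.0008,0,0,0],[0,0,-0.0008,0,0,0],[0,0,-0.0008,0,0,0],[0,0,-0.015,0,0,0],[0,0,-0.04,0,0,0],[0,0,-0.07,0,0,0],[0,0,-0.1,0,0,0],[0,0,-0.1,0,0,0]]], "grip": 1}}

```text
t: 33.3
tcp_pos: [0.5241, 0.1576, 0.4032]
tool_rot: [0.5, 3.097, 0.004]
force: [0.3, 0.5, 0.1]
gripper_width: 0.0856
finger_force: 0.0
```

```bash
python3 - <<'E'
from h import *
st();im=optics.camera("scene");s=optics.camera_info("scene");i=optics.camera_info("wrist");w=optics.camera("wrist")
def blob(a,info,P,r):
    u=proj(info,P);print("expect",u.round(1));x,y=u.astype(int);h=cv2.cvtColor(a,cv2.COLOR_RGB2HSV)
    m=cv2.inRange(h,(0,0,110),(180,70,255));m2=np.zeros_like(m);m2[max(0,y-r):y+r,max(0,x-r):x+r]=m[max(0,y-r):y+r,max(0,x-r):x+r]
    _,_,S,C=cv2.connectedComponentsWithStats(m2);
    for k in range(1,len(S)):
        if S[k,4]>40:print(S[k],C[k].round(1))
blob(w,i,[.5242,.1573,.2835+.036],45)
u=proj(s,[.5242,.1573,.2835+.036]);print("scene bead top expected",u,"foot",proj(s,[.5242,.1573,.2835]))
o=cv2.cvtColor(cv2.imread("pics/s4.png"),cv2.COLOR_BGR2RGB)
p=proj(s,np.array([.605,.131,.165])-.0155*target(YAW)[:,1]).astype(int)
print("button diff",np.abs(im[p[1]-6:p[1]+6,p[0]-6:p[0]+6].astype(int)-o[p[1]-6:p[1]+6,p[0]-6:p[0]+6]).mean())
# bead column profile in scene along axis: brightness/saturation
for z in np.arange(-.006,.045,.003):
    q=proj(s,np.array([.5242,.1573,.2835+z])+[.0,-.0,0]).astype(int);print(round(z,3),im[q[1],q[0]])
E
```

```text
{'t': 33.3, 'tcp_pos': [0.5241, 0.1576, 0.4032], 'tool_rot': [0.5001, 3.0973, 0.0044], 'force': [0.2626, 0.5307, 0.1018], 'finger_force': 0.0, 'gripper_width': 0.0856}
expect [252.8 211. ]
[ 207  165   90   90 6134] [251.  213.2]
scene bead top expected [263.95619268  85.12205945] foot [263.45363302  98.08981683]
button diff 1.7476851851851851
-0.006 [96 84 83]
-0.003 [128 126 123]
0.0 [145 147 144]
0.003 [147 150 149]
0.006 [155 157 155]
0.009 [182 184 181]
0.012 [188 191 188]
0.015 [157 159 157]
0.018 [152 155 153]
0.021 [165 167 166]
0.024 [209 210 208]
0.027 [214 215 212]
0.03 [202 203 199]
0.033 [158 160 158]
0.036 [147 151 147]
0.039 [159 163 160]
0.042 [213 214 211]
```

```bash
python3 -c "
from bench import workorder;print(workorder.sign_off())"
```

```text
the job is handed in; nothing more can be done
None
```

The stand is latched about 94 mm up and holds by itself, and the left-hand white-topped bead is fully down on its peg and released; I handed the job in at about 33 s, but I viewed 11 pictures where 10 were allowed.

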